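# Unlock the parts cabinet with its key

### The arm

A 6-joint arm with a two-finger parallel gripper is mounted at the origin on a cart in front of the work surface, level with it; the furniture and walls round the work are solid. World frame = base frame: x ahead of the robot, y to its left, z up, the work surface at z = 0. Lengths are in m, angles in rad, forces in N, time in s.
With the tool pointing down it reaches from about 0.375 to 0.9 m from the base axis. Payload 3.1 kg.
Tool frame: the origin (TCP) lies at the centre of the arm's flange, where the gripper is bolted on; the fingertips stand 173 mm ahead of it and the grasp point (between the pads) lies 155 mm ahead of it; z points along the fingers, x is the direction in which the jaws open and shut, and the axes are right-handed (so a half turn about z gives the same grasp; the last joint's range is limited). The gripper opens to 85 mm and grips with 20 to 120 N. Pads are 22 mm wide; open, the fingers measure 114 mm over their backs; the gripper's body (76 mm by 85 mm) begins 54 mm behind the grasp point. The pads swing forward as they close: fully open they stand 13 mm farther back than shut.
Start: joints at [-1.375, 0.527, 1.433, -0, 1.181, -0.178], TCP at [0.228, -0.582, 0.405] pointing down, gripper open.
Joint ranges: [-3.08, 3.08], [-0.75, 2.2], [0.22, 2.44], [-1.43, 4.57], [0, 2.65], [-2.85, 2.85]. Speed limits (rad/s): [2.79, 2.79, 3.14, 3.14, 3.14, 3.14].

### API

Orientations are given as a unit quaternion [x, y, z, w].
In Python, from station import manip gives the robot as it stands.
- The arm moves only by the shell command python3 -m jog 'ROWS' [OPENING] [FORCE]. ROWS is JSON, a list that holds one entry, the list of rows, each a list of 4 numbers: the shift along the world's x, y, z in mm, then the turn about the world's z in degrees. A call has exactly 8 rows; each row shifts and turns the commanded pose from where the row before left it; what a row does not reach is not made up. A row lasts 1/8 s, in which the tool goes at most 62.5 mm and 10.7 degrees, less where a joint would pass 70% of its speed; a pose out of reach is approached as far as the arm can. A call is refused whole if a number of a shift passes 62.5 or a number of a turn 10.7, either way. A call with a gripper value outside its range is refused whole. OPENING is the opening in per cent of the stroke, from 0 (shut) to 100 (fully open), set as the call begins (- or left out, the last holds). The fingers move at their own pace and stop on an object; FORCE is the grip in N (left out, the last holds). Time passes only in rows, so rows that do not move let the fingers close, or fill a call up. It gives the time, the measured TCP pose, the force and the opening at its end, in the units of the state.
- manip.sense(): the state, without advancing time (a new reading comes with each control period).
- manip.snapshot(name): name is "side" or "top"; returns the picture (400x640x3 uint8, red, green, blue); there is no depth.
- manip.camera_info(name): a dict with "fx", "fy", "cx", "cy" (pixels), "R" (3x3) and "t" (3): a world point X has camera coordinates R X + t. Camera axes: x right, y down, z forward; pixel columns grow to the right and rows downward; lengths in m; the calibration is good to about 2 mm. A picture is of the moment at which its call begins. camera_info takes no time and is no camera call.
- manip.sign_off(): hands the job in, once; it reports no verdict.
The state is a dict: "t": time; "q": joint angles; "qd": joint speeds; "tau": joint torques, N m; "tcp_pos": TCP position; "tool_rot": TCP orientation; "force": force on the tool from outside, world axes, zero at the start; "ft_torque": the same for the moment, N m; "finger_gap": opening from 0.0 (shut) to 1.0 (fully open).
Only numpy, scipy, OpenCV 4.12 (cv2) and the standard library are available. Lean on these libraries where they do the work, as an engineer would, in place of code of your own. Each camera call takes 0.05 s, during which the arm holds its last target. There are 200 camera calls.

### The job

Take the steel key from its stand, feel it into the lock on top of the small parts cabinet until its collar sits down on the lock's rim, and turn it clockwise until the hidden bolt lets go and the top drawer springs ajar. Never force the key, leave it fully home in the lock with the drawer ajar, and do not disturb the other things on the table.

Things in the scene. Friction and masses are not known exactly. Their poses are not given: they have to be found in the camera images.
- key: Loose steel key upright in its stand, bit down. Origin at the tip on the axis, z up. From the tip: flat bit 14 (x) by 4 mm (y), z 0 to 4.5 mm; thin round neck; round shank 14 mm across, z 12.5 to 24; collar 30 mm across, z 24 to 27; flat bow (handle) 34 wide (x), 10 thick (y), z 27 to 75: grip it across its thickness, along y, best at z 55 to 62. A half turn about z makes no difference. 70 g.
- key_stand: Fixed aluminium block 70 x 56 x 32 mm with a round hole 18 mm across and 29 mm deep in its top, in which the key hangs by its collar; origin at the centre of the underside.
- cabinet: Fixed three-drawer steel cabinet, 172 deep (x) x 118 wide (y) x 148 mm high; origin at the centre of the underside, drawers open toward its own -x. On its roof stands the lock: a round steel collar 42 to 50 mm across and 30 mm high.
- lock_mouth (a point): Centre of the lock's round mouth, level with its rim, 178 mm above the table; axes as the cabinet's. Flared: 24 mm across at the rim, from 5 mm below it a plain round bore 16 mm across. Measured poses can be 1 to 2 mm out; touching the bore's sides with the key in it (tip 8 to 12 mm deep) shows the true centre. Keep the key's push on the lock under 35 N: 4 to 6 N for feeling, 12 N for pressing home.
- keyway (a point): Centre of the slotted plate's face inside the lock, 14 mm below the rim. The slot is 5.4 mm wide; the key's bit stops on the face unless its wide side (key's x) lies along the slot within about 0.1 rad. The slot's direction cannot be measured (this point's axes are the cabinet's): it lies within 0.6 rad either way of the cabinet's x axis. Find it by light touches.
- key_home (a point): Where the key's tip is when fully home, 24 mm below the rim: the key's collar then sits on the rim. From 19 mm below the rim the tip pushes down a spring plunger (2 N at first, about 5 N at home). Only within about 1.5 mm of home is the bit clear below the slotted plate, so that the key can turn; once turned the plate holds the bit down and the released key may rise by about 2 mm only.
- lock_core (a joint): Turn of the lock core in rad from its rest, 0 as found, growing clockwise seen from above, stop at 1.8. The bolt lets go when the key's wide side points about 0.95 rad clockwise of the cabinet's x axis, which is 0.35 to 1.55 rad of turn from the slot's direction. It turns with about 0.1 N m and stays where it is left.
- cabinet_drawer3 (a joint): Opening of the top drawer in m: about 0.002 while bolted; a spring pushes it to about 0.028 by itself once the bolt lets go, toward the cabinet's -x. It need not be touched.
- reel: Loose wire reel 60 mm across, 50 mm high, bystander; origin under its centre.
- oiler: Loose small oil bottle, 34 mm across, 95 mm high, bystander; origin under its centre.
- screwdriver: Loose screwdriver 190 mm long, 27 mm thick, lying along its own y, bystander; origin under its middle.
- stop_block: Loose aluminium block 36 x 60 x 22 mm, bystander; origin under its centre.
- meter: Loose handheld meter 170 x 85 x 44 mm, bystander; origin under its centre.
- caliper: Loose caliper 72 x 185 x 10 mm, bystander; origin under its middle.
Mind the look-alikes: they are no part of the job. What is shaped like the key but pink or purple is not meant.

How it is judged:
By the outcome, as a careful person would: the job done as asked, in the order asked, and still so for the second after the job is handed in, with the robot touching nothing.
It also fails if it takes over 64 s, if anything falls off the work surface, if the arm or the gripper's body presses on something with over 40 N, if the wrist force passes 120 N, or if a joint passes its speed limit or range.

## Working session

There is one attempt and no reset: what is moved stays moved. The work goes in short steps, Python scripts to look and compute and a shell command to move; the robot and the scene stay as the last step left them, time stands still between calls to the robot, and variables do not carry over. Pictures are saved under pics/ and viewed, about 8 in all and at most 12, crops included, and the job is handed in when it is done.

```bash
mkdir -p pics
python3 - <<'E'
from station import manip
import cv2,numpy as np
for n in("side","top"):
    im=manip.snapshot(n); cv2.imwrite(f"pics/{n}0.png",im[:,:,::-1])
    c=manip.camera_info(n); print(n,c['fx'],c['fy'],c['cx'],c['cy'],np.round(c['R'],4).tolist(),np.round(c['t'],4).tolist(),(-np.array(c['R']).T@c['t']).round(3))
s=manip.sense();print(s['t'],s['tcp_pos'],s['tool_rot'],s['force'],s['finger_gap'])
E
```

```text
side 406.32107245150513 406.32107245150513 321.27285794841504 198.46745553797464 [[-0.9989, 0.0461, 0.007], [0.0198, 0.5552, -0.8315], [-0.0422, -0.8304, -0.5555]] [0.549, 0.1891, 0.9205] [0.584 0.634 0.665]
top 370.7797679893661 370.7797679893661 322.1803301402606 197.3956191751737 [[0.02, -0.9997, 0.0121], [-0.9838, -0.0218, -0.178], [0.1782, -0.0084, -0.984]] [-0.2098, 0.5364, 0.9793] [ 0.357 -0.19   1.062]
0.1 [ 0.22817234 -0.58152136  0.40379115] [ 8.26173303e-01 -5.63415140e-01 -7.29326661e-04 -7.22160555e-04] [-0.30052896 -0.57249401  0.36830173] 0.9988245091444949
```

View pics/side0.png

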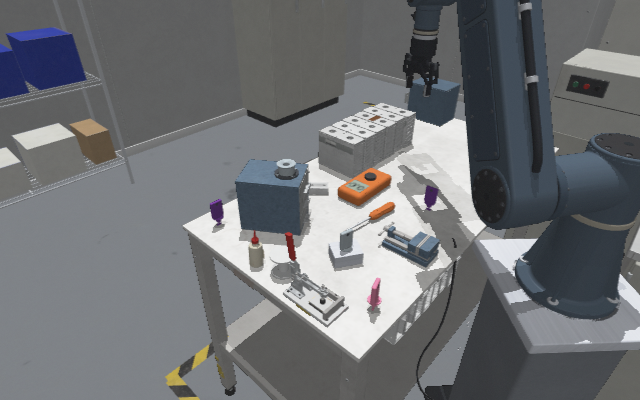

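View pics/top0.png

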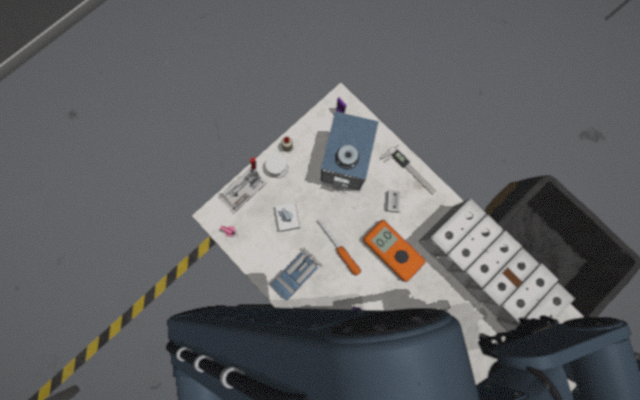

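Side view: a grey key stands in the aluminium block at (346,245). The purple ones at (217,210) and (431,196) and the pink one at (375,294) are decoys, and the red item at (291,247) is something else. In the top view the stand is at (287,216), with the lock at (347,155) on the blue cabinet. I chose the grey key and will check it in close crops.

Run:
```python
import cv2,numpy as np
s=cv2.imread("pics/side0.png");t=cv2.imread("pics/top0.png")
a=cv2.resize(s[215:275,315:375],(400,400),interpolation=cv2.INTER_CUBIC)
b=cv2.resize(s[140:240,230:330],(400,400),interpolation=cv2.INTER_CUBIC)[:,:]
c=cv2.resize(t[195:235,267:307],(400,400),interpolation=cv2.INTER_CUBIC)[:200*2]
d=cv2.resize(t[100:200,300:400],(400,400),interpolation=cv2.INTER_CUBIC)
im=np.vstack([np.hstack([a,b]),np.hstack([c,d])])
cv2.imwrite("pics/crop1.png",cv2.resize(im,(600,600)))
```

```text
(no output)
```

View pics/crop1.png

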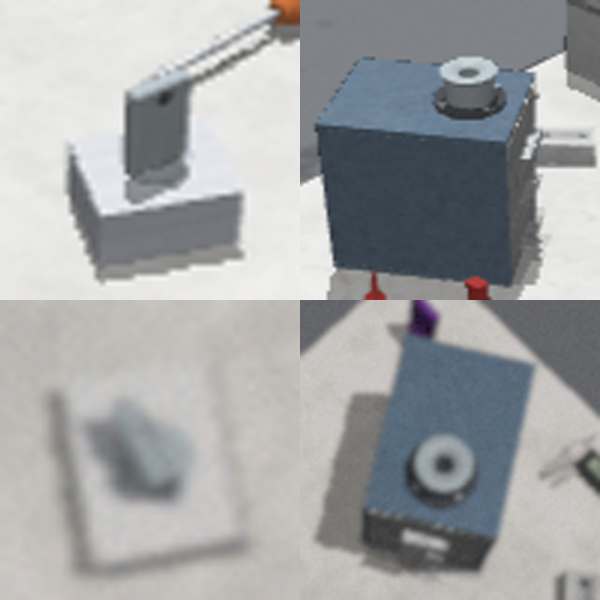

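```bash
cat > h.py <<'E'
from station import manip
import numpy as np
from scipy.optimize import least_squares
C={n:manip.camera_info(n) for n in("side","top")}
def proj(n,X):
    c=C[n];p=np.atleast_2d(X)@np.array(c['R']).T+c['t']
    return np.c_[c['fx']*p[:,0]/p[:,2]+c['cx'],c['fy']*p[:,1]/p[:,2]+c['cy']]
def onz(n,u,v,z):
    c=C[n];R=np.array(c['R']);o=-R.T@c['t'];d=R.T@[(u-c['cx'])/c['fx'],(v-c['cy'])/c['fy'],1]
    return o+d*(z-o[2])/d[2]
def fit(obs,g):  # obs: (cam, local xyz, pix)
    L=np.array([o[1] for o in obs])
    def r(p):
        c,s=np.cos(p[2]),np.sin(p[2])
        W=L@np.array([[c,-s,0],[s,c,0],[0,0,1]]).T+[p[0],p[1],0]
        return np.ravel([proj(o[0],w)[0]-o[2] for o,w in zip(obs,W)])
    f=least_squares(r,g);return f.x,r(f.x).reshape(-1,2)
E
python3 - <<'E'
from h import *
A=lambda x,y:(315+x/5,215+y/5); B=lambda x,y:(230+(x-300)/3,140+y/3)
Cc=lambda x,y:(267+x/7.5,195+(y-300)/7.5); D=lambda x,y:(300+(x-300)/3,100+(y-300)/3)
np.set_printoptions(precision=4,suppress=True)
print("lock",onz("side",*B(469,72),.178),onz("top",*D(444,463),.178))
print("stand centre approx top",onz("top",*Cc(152,462),.032))
for a,b,c,e in [(407,337,'x',0),(533,367,0,0),(497,527,0,0),(365,508,0,0)]: print("roof top",onz("top",*D(a,b),.148))
for a,b in [(362,60),(535,72),(505,140),(318,127)]: print("roof side",onz("side",*B(a,b),.148))
for a,b in [(68,147),(103,213),(240,192)]: print("stand side",onz("side",*A(a,b),.032))
for a,b in [(60,385),(212,360),(243,540),(88,565)]: print("stand top",onz("top",*Cc(a,b),.032))
for a,b,z in [(126,93,.083),(188,75,.083),(187,165,.035),(126,178,.035)]: print("bow side",onz("side",*A(a,b),z))
for a,b in [(120,405),(175,485),(190,465),(135,395)]: print("bow top",onz("top",*Cc(a,b),.083))
E
```

```text
lock [ 0.6257 -0.2495  0.178 ] [ 0.6272 -0.2591  0.178 ]
stand centre approx top [ 0.4872 -0.1022  0.032 ]
roof top [ 0.7495 -0.2283  0.148 ]
roof top [ 0.7247 -0.3381  0.148 ]
roof top [ 0.5812 -0.3067  0.148 ]
roof top [ 0.5952 -0.1948  0.148 ]
roof side [ 0.7235 -0.3291  0.148 ]
roof side [ 0.5707 -0.302   0.148 ]
roof side [ 0.5968 -0.1911  0.148 ]
roof side [ 0.7479 -0.2162  0.148 ]
stand side [ 0.527  -0.1131  0.032 ]
stand side [ 0.5138 -0.0658  0.032 ]
stand side [ 0.4488 -0.0778  0.032 ]
stand top [ 0.5154 -0.0667  0.032 ]
stand top [ 0.5262 -0.1232  0.032 ]
stand top [ 0.4588 -0.1369  0.032 ]
stand top [ 0.4483 -0.0799  0.032 ]
bow side [ 0.5028 -0.0898  0.083 ]
bow side [ 0.473  -0.1019  0.083 ]
bow side [ 0.4719 -0.0944  0.035 ]
bow side [ 0.5015 -0.0862  0.035 ]
bow top [ 0.5009 -0.0944  0.083 ]
bow top [ 0.4728 -0.1149  0.083 ]
bow top [ 0.48  -0.12   0.083]
bow top [ 0.5046 -0.0996  0.083 ]
```

Measured: key at about (0.489,-0.102) with yaw about 0.4, hanging with its tip at z=0.008, so the grasp TCP is z≈0.221. Lock at about (0.6265,-0.254), cabinet yaw about -0.195. The two cameras differ by 5-9 mm in y, so I'll refine at the lock by comparing both views. Moving now.

```bash
python3 -m jog '[[[33,60,0,1],[33,60,0,1],[33,60,0,0],[33,60,0,0],[33,60,0,0],[33,60,0,0],[33,60,-20,0],[30,60,-20,0]]]' 100 40
python3 - <<'E'
from station import manip
import cv2
s=manip.sense();print(s['tcp_pos'],s['tool_rot'],s['force'],s['t'])
E
```

```text
t: 1.1
tcp_pos: [0.4655, -0.1454, 0.3691]
tool_rot: [0.836, -0.549, 0.001, -0.0]
force: [0.6, -0.3, -0.1]
finger_gap: 1.0
[ 0.46546008 -0.14538202  0.36911064] [ 8.35836498e-01 -5.48978049e-01  6.69452245e-04 -4.38440054e-05] [ 0.61480482 -0.33606808 -0.05815158] 1.1
```

```bash
python3 -m jog '[[[0,0,0,0],[0,0,-10,0],[0,0,-25,0],[0,0,-30,0],[0,0,-30,0],[0,0,-25,0],[0,0,-10,0],[0,0,0,0]]]' 100 40
python3 - <<'E'
from h import *
import cv2
s=manip.sense();p=s['tcp_pos'];print(p,s['force'])
g=np.array(p)-[0,0,.155]; print(proj("side",g))
im=manip.snapshot("side"); cv2.imwrite("pics/s1.png",cv2.resize(im[180:280,290:410,::-1],(720,600),interpolation=cv2.INTER_CUBIC))
E
```

```text
t: 2.1
tcp_pos: [0.4644, -0.1482, 0.2389]
tool_rot: [0.835, -0.55, -0.0, 0.0]
force: [-0.3, -0.3, -0.4]
finger_gap: 1.006
[ 0.46435403 -0.14819914  0.23893369] [-0.32066775 -0.26615693 -0.40731359]
[[354.09488792 217.69187877]]
```

View pics/s1.png

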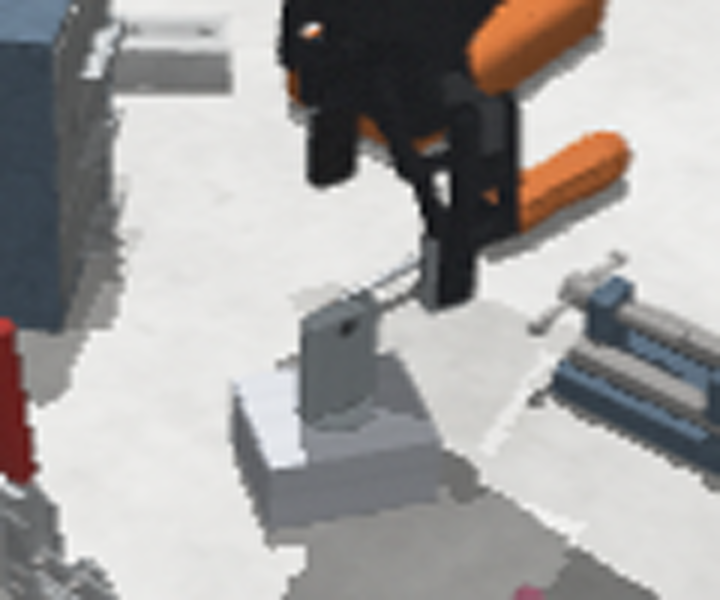

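The rows were speed-limited, so the gripper stopped about 50 mm short: fingertips at (345,211) and (365,231), key at (346,240). I'll raise, shift, then lower.

```bash
python3 -m jog '[[[0,0,22,0],[5,8,0,0],[8,15,0,0],[8,15,0,0],[4,8,0,0],[0,0,-12,0],[0,0,-18,0],[0,0,-10,0]]]' 100 40
python3 - <<'E'
from h import *
import cv2
s=manip.sense();p=s['tcp_pos'];print(p,s['force'],s['t'])
im=manip.snapshot("side"); cv2.imwrite("pics/s2.png",cv2.resize(im[180:280,290:410,::-1],(720,600),interpolation=cv2.INTER_CUBIC))
E
```

```text
t: 3.15
tcp_pos: [0.4892, -0.1011, 0.2198]
tool_rot: [0.836, -0.549, -0.001, 0.0]
force: [-0.6, -0.8, -0.3]
finger_gap: 0.998
[ 0.48922026 -0.10109809  0.21981541] [-0.59388368 -0.761323   -0.25188539] 3.15
```

View pics/s2.png

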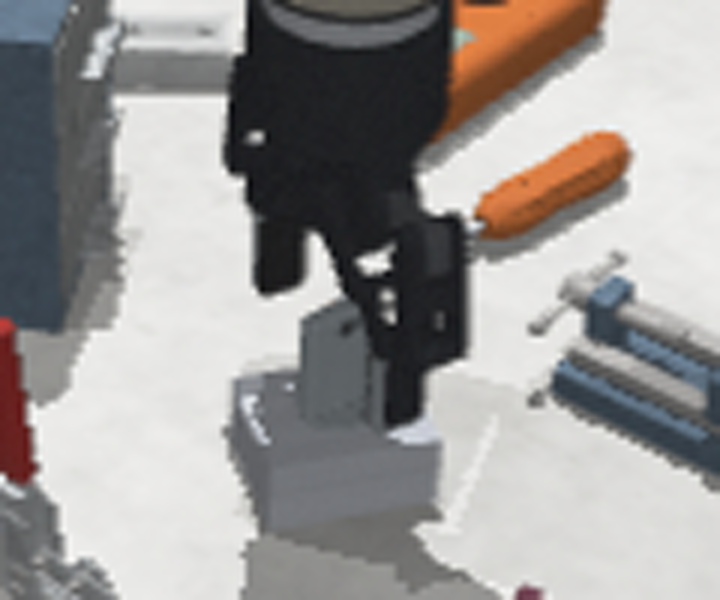

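Key sits midway between the fingers (tips at (337,228) and (357,250), key at (347,241)). Closing.

```bash
python3 -m jog '[[[0,0,0,0],[0,0,0,0],[0,0,0,0],[0,0,0,0],[0,0,0,0],[0,0,0,0],[0,0,0,0],[0,0,0,0]]]' 0 60; python3 -c "
from station import manip
s=manip.sense();print(s['force'],s['ft_torque'])"
```

```text
t: 4.2
tcp_pos: [0.4898, -0.1011, 0.2218]
tool_rot: [0.836, -0.549, 0.0, -0.0]
force: [-0.9, 0.4, 5.2]
finger_gap: 0.11
[-0.85588783  0.38664941  5.22185044] [0.00704095 0.13796355 0.02334953]
```

```bash
python3 -m jog '[[[0,0,15,0],[0,0,35,0],[0,0,40,0],[0,0,40,0],[0,0,40,0],[10,-10,22,0],[20,-22,0,0],[20,-22,0,0]]]' - 60;  python3 -m jog '[[[22,-25,0,0],[22,-25,0,0],[22,-25,0,0],[15,-16,0,0],[6,-8,0,0],[0,0,0,0],[0,0,0,0],[0,0,0,0]]]' - 60
python3 - <<'E'
from h import *
import cv2
s=manip.sense();p=np.array(s['tcp_pos']);print(p,s['force'],s['t'])
tip=p-[0,0,.2118];print(tip,proj("side",tip),proj("top",tip))
a=manip.snapshot("side");b=manip.snapshot("top")
cv2.imwrite("pics/full_s3.png",a[:,:,::-1]);cv2.imwrite("pics/full_t3.png",b[:,:,::-1])
a=cv2.resize(a[120:220,235:335,::-1],(400,400),interpolation=cv2.INTER_CUBIC);b=cv2.resize(b[100:200,300:400,::-1],(400,400),interpolation=cv2.INTER_CUBIC)
cv2.imwrite("pics/s3.png",np.hstack([a,b]))
E
```

```text
t: 5.2
tcp_pos: [0.5397, -0.1552, 0.4146]
tool_rot: [0.836, -0.549, 0.001, -0.0]
force: [-0.2, -0.6, 0.7]
finger_gap: 0.108
t: 6.2
tcp_pos: [0.6262, -0.2533, 0.4135]
tool_rot: [0.836, -0.549, -0.0, -0.0]
force: [0.4, 0.0, -0.6]
finger_gap: 0.109
[ 0.62622646 -0.25331061  0.41351533] [ 0.41220063  0.01985756 -0.5596404 ] 6.2
[ 0.62622646 -0.25331061  0.20171533] [[285.74446469 154.71528232]] [[346.39622149 151.77700517]]
```

View pics/s3.png

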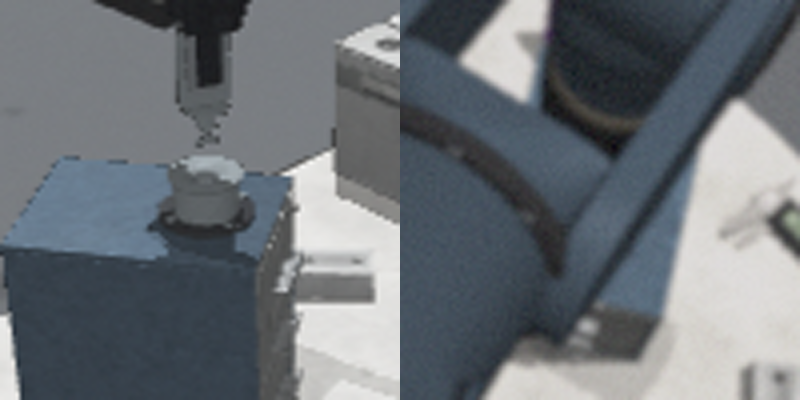

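Run:
```python
from h import *
import cv2
for v in(161.5,162,162.5): print(onz("side",285.6,v,.178))
a=cv2.imread("pics/full_s3.png")[145:185,262:312];b=cv2.imread("pics/side0.png")[145:185,262:312]
cv2.imwrite("pics/z.png",np.hstack([cv2.resize(x,(400,320),interpolation=cv2.INTER_NEAREST) for x in(a,b)]))
```

```text
[ 0.62780921 -0.26242715  0.178     ]
[ 0.62773982 -0.25983151  0.178     ]
[ 0.62767072 -0.25724688  0.178     ]
```

View pics/z.png

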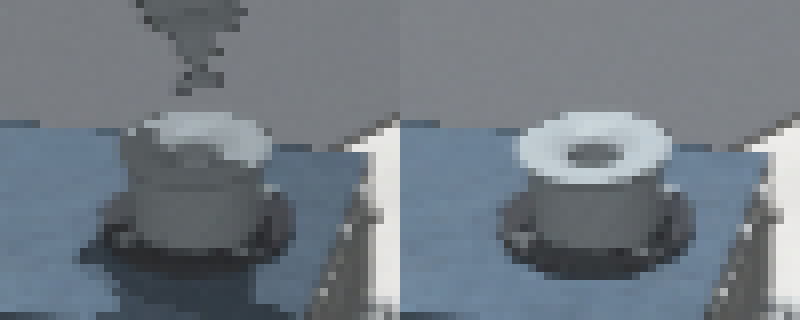

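Key tip is at (286.5,155.6) and the rim centre at (285.8,163). Together with the top view, that puts the lock at about (0.628,-0.257).

```bash
python3 -m jog '[[[2,-4,0,0],[0,0,-6,0],[0,0,-6,0],[0,0,-6,0],[0,0,-6,0],[0,0,-2,0],[0,0,-2,0],[0,0,0,0]]]'; python3 -m jog '[[[0,0,-1,0],[0,0,-1,0],[0,0,-1,0],[0,0,-1,0],[0,0,0,0],[0,0,0,0],[0,0,0,0],[0,0,0,0]]]'
```

```text
t: 7.3
tcp_pos: [0.6287, -0.2581, 0.3853]
tool_rot: [0.836, -0.549, 0.0, 0.0]
force: [0.4, 0.6, -0.1]
finger_gap: 0.107
t: 8.3
tcp_pos: [0.6287, -0.2581, 0.3814]
tool_rot: [0.836, -0.549, 0.0, 0.0]
force: [-0.0, 0.7, -0.1]
finger_gap: 0.108
```

Tip is about 8 mm down in the bore with no contact. Next I'll feel the sides: first +key-y, then -key-y.

```bash
python3 -m jog '[[[0,0,-1,0],[-0.4,0.9,0,0],[-0.4,0.9,0,0],[-0.2,0.5,0,0],[0,0,0,0],[0,0,0,0],[0,0,0,0],[0,0,0,0]]]'; python3 -m jog '[[[0.4,-0.9,0,0],[0.4,-0.9,0,0],[0.4,-0.9,0,0],[0.4,-0.9,0,0],[0.4,-0.9,0,0],[0,0,0,0],[0,0,0,0],[0,0,0,0]]]'
```

```text
t: 9.3
tcp_pos: [0.6277, -0.2558, 0.3803]
tool_rot: [0.836, -0.549, 0.0, -0.0]
force: [-0.2, 0.5, -0.9]
finger_gap: 0.107
t: 10.3
tcp_pos: [0.6295, -0.26, 0.3802]
tool_rot: [0.836, -0.549, -0.001, -0.0]
force: [-1.2, 2.0, 0.7]
finger_gap: 0.11
```

```bash
python3 -m jog '[[[-0.4,0.9,0,0],[-0.4,0.9,0,0],[-0.4,0.9,0,0],[-0.4,0.9,0,0],[-0.4,0.9,0,0],[-0.2,0.5,0,0],[-0.2,0.5,0,0],[0,0,0,0]]]'
```

```text
t: 11.3
tcp_pos: [0.6273, -0.255, 0.3804]
tool_rot: [0.836, -0.549, 0.0, 0.0]
force: [0.1, -0.4, 0.2]
finger_gap: 0.111
```

```bash
python3 -m jog '[[[-0.2,0.4,0,0],[-0.2,0.4,0,0],[0,0,0,0],[0,0,0,0],[0,0,0,0],[0,0,0,0],[0,0,0,0],[0,0,0,0]]]'
```

```text
t: 12.3
tcp_pos: [0.627, -0.2543, 0.3805]
tool_rot: [0.836, -0.549, 0.001, 0.0]
force: [1.5, -5.2, -0.7]
finger_gap: 0.108
```

```bash
python3 -m jog '[[[0.6,-1.4,0,0],[0.7,-1.5,0,0],[0.5,0.2,0,0],[0.5,0.2,0,0],[0.4,0.2,0,0],[0,0,0,0],[0,0,0,0],[0,0,0,0]]]'
```

```text
t: 13.3
tcp_pos: [0.6292, -0.2562, 0.38]
tool_rot: [0.836, -0.549, -0.001, 0.0]
force: [-1.9, -0.0, -1.2]
finger_gap: 0.108
```

```bash
python3 -m jog '[[[-0.5,-0.2,0,0],[-0.5,-0.2,0,0],[-0.5,-0.2,0,0],[-0.5,-0.2,0,0],[-0.5,-0.2,0,0],[0,0,0,0],[0,0,0,0],[0,0,0,0]]]'
```

```text
t: 14.3
tcp_pos: [0.6271, -0.2573, 0.3803]
tool_rot: [0.836, -0.549, 0.0, -0.0]
force: [-0.7, 0.2, -0.5]
finger_gap: 0.106
```

```bash
python3 -m jog '[[[-0.5,-0.2,0,0],[-0.5,-0.2,0,0],[0,0,0,0],[0,0,0,0],[0,0,0,0],[0,0,0,0],[0,0,0,0],[0,0,0,0]]]'
```

```text
t: 15.3
tcp_pos: [0.6264, -0.2575, 0.3804]
tool_rot: [0.836, -0.549, 0.0, -0.0]
force: [4.8, 2.0, -1.6]
finger_gap: 0.107
```

```bash
python3 -m jog '[[[1.1,0.2,0,0],[1.1,0.2,0,0],[0,0,-1,0],[0,0,-1,0],[0,0,-1,0],[0,0,-1,0],[0,0,0,0],[0,0,0,0]]]'
```

```text
t: 16.3
tcp_pos: [0.6278, -0.2575, 0.3775]
tool_rot: [0.836, -0.549, -0.0, 0.001]
force: [-2.0, 0.0, 6.0]
finger_gap: 0.114
```

Contact on the face at 6 N, so the tip lies 0.2135 below the TCP. Next: clockwise sweep, 10° per call, under light pressure.

```bash
python3 -m jog '[[[0.2,0,0,-2.5],[0,0,0,-2.5],[0,0,0,-2.5],[0,0,0,-2.5],[0,0,0,0],[0,0,0,0],[0,0,0,0],[0,0,0,0]]]'
```

```text
t: 17.3
tcp_pos: [0.6286, -0.2577, 0.3773]
tool_rot: [0.785, -0.619, 0.001, 0.0]
force: [-0.4, -1.0, 4.7]
finger_gap: 0.115
```

```bash
python3 -m jog '[[[0,0,0,-2.5],[0,0,0,-2.5],[0,0,0,-2.5],[0,0,0,-2.5],[0,0,0,0],[0,0,0,0],[0,0,0,0],[0,0,0,0]]]'
```

```text
t: 18.3
tcp_pos: [0.6284, -0.2575, 0.3758]
tool_rot: [0.728, -0.686, -0.0, 0.0]
force: [0.2, -2.3, 1.8]
finger_gap: 0.109
```

It dropped at about 3° yaw. Pressing further.

```bash
python3 -m jog '[[[0,0,-0.5,0],[0,0,-0.5,0],[0,0,-0.5,0],[0,0,-0.5,0],[0,0,0,0],[0,0,0,0],[0,0,0,0],[0,0,0,0]]]'; python3 -c "
from station import manip
s=manip.sense();print(s['ft_torque'])"
```

```text
t: 19.3
tcp_pos: [0.6284, -0.2574, 0.3744]
tool_rot: [0.728, -0.686, 0.0, 0.0]
force: [-1.5, -4.3, 3.4]
finger_gap: 0.105
[-0.74562059  0.17615083 -0.04303056]
```

```bash
python3 -m jog '[[[-0.1,-0.4,0,0],[0,0,-0.7,0],[0,0,-0.7,0],[0,0,-0.7,0],[0,0,-0.7,0],[0,0,0,0],[0,0,0,0],[0,0,0,0]]]'; python3 -c "
from station import manip
s=manip.sense();print(s['ft_torque'])"
```

```text
t: 20.3
tcp_pos: [0.6285, -0.2576, 0.3719]
tool_rot: [0.728, -0.686, 0.0, -0.0]
force: [-0.6, -3.0, 5.1]
finger_gap: 0.107
[-0.52048629  0.13146965 -0.02271668]
```

```bash
python3 -m jog '[[[-0.1,-0.3,0,0],[0,0,-0.8,0],[0,0,-0.8,0],[0,0,-0.8,0],[0,0,-0.8,0],[0,0,0,0],[0,0,0,0],[0,0,0,0]]]'; python3 -c "
from station import manip
s=manip.sense();print(s['ft_torque'])"
```

```text
t: 21.3
tcp_pos: [0.6284, -0.2577, 0.3692]
tool_rot: [0.728, -0.686, 0.0, -0.0]
force: [-1.7, -1.8, 7.0]
finger_gap: 0.109
[-0.36347057  0.26754303 -0.03215982]
```

```bash
python3 -m jog '[[[-0.1,-0.2,-0.6,0],[0,0,-0.6,0],[0,0,-0.6,0],[0,0,-0.5,0],[0,0,0,0],[0,0,0,0],[0,0,0,0],[0,0,0,0]]]'; python3 -c "
from station import manip
s=manip.sense();print(s['ft_torque'])"
```

```text
t: 22.3
tcp_pos: [0.6284, -0.2577, 0.3678]
tool_rot: [0.728, -0.686, 0.0, -0.001]
force: [-1.3, -1.3, 10.8]
finger_gap: 0.103
[-0.16723011  0.47398015 -0.04772553]
```

Home: z 0.3678 against a predicted 0.3675, and force up to 10.8 N. Starting the clockwise turn while holding it down.

```bash
python3 -m jog '[[[0,0,-0.2,0],[0,0,0,-3],[0,0,0,-4],[0,0,0,-4],[0,0,0,-4],[0,0,0,0],[0,0,0,0],[0,0,0,0]]]'; python3 -c "
from station import manip
s=manip.sense();print(s['ft_torque'])"
```

```text
t: 23.3
tcp_pos: [0.6286, -0.2579, 0.3678]
tool_rot: [-0.632, 0.775, -0.001, 0.001]
force: [-1.4, -0.7, 10.6]
finger_gap: 0.112
[-0.27418744  0.28576819 -0.03214504]
```

```bash
python3 -m jog '[[[0,0,0,-4],[0,0,0,-5],[0,0,0,-5],[0,0,0,-5],[0,0,0,-5],[0,0,0,-5],[0,0,0,-3],[0,0,0,0]]]'; python3 -c "
from station import manip
s=manip.sense();print(s['ft_torque'])"
```

```text
t: 24.3
tcp_pos: [0.6283, -0.2586, 0.3678]
tool_rot: [-0.394, 0.919, -0.001, 0.0]
force: [-1.5, -3.0, 9.8]
finger_gap: 0.108
[-0.65869853  0.49327217  0.02401151]
```

```bash
python3 -m jog '[[[0,-0.3,0,-4],[0,0,0,-5],[0,0,0,-5],[0,0,0,-5],[0,0,0,-5],[0,0,0,-4],[0,0,0,-2],[0,0,0,0]]]'
python3 - <<'E'
from station import manip
import cv2,numpy as np
s=manip.sense();print(s['ft_torque'])
a=manip.snapshot("side");b=cv2.imread("pics/side0.png")
f=lambda x:cv2.resize(x[140:240,230:330],(400,400),interpolation=cv2.INTER_CUBIC)
cv2.imwrite("pics/s4.png",np.hstack([f(a[:,:,::-1]),f(b)]))
E
```

```text
t: 25.3
tcp_pos: [0.6278, -0.259, 0.3678]
tool_rot: [-0.143, 0.99, -0.001, -0.0]
force: [-4.2, -3.6, 11.0]
finger_gap: 0.106
[-0.7250025   0.78048679  0.07126873]
```

View pics/s4.png

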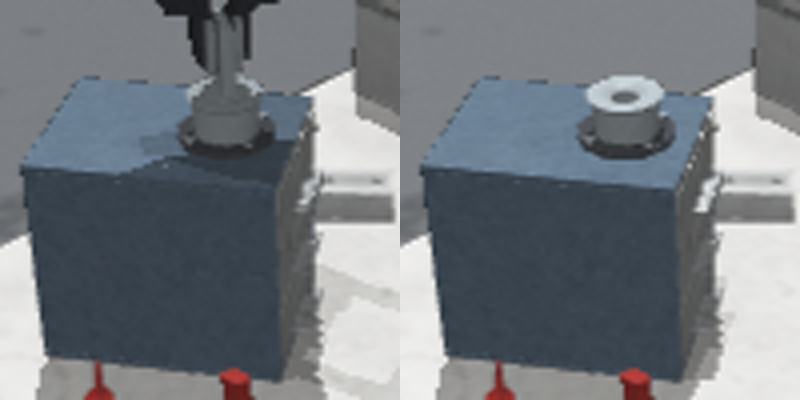

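No drawer movement yet at key yaw -74°; torque is about 0.1 N m, so the core is turning. A little further.

```bash
python3 -m jog '[[[-0.3,-0.3,0,-3],[0,0,0,-3],[0,0,0,-3],[0,0,0,0],[0,0,0,0],[0,0,0,0],[0,0,0,0],[0,0,0,0]]]'
python3 - <<'E'
from station import manip
import cv2,numpy as np
s=manip.sense();print(s['ft_torque'],s['q'])
c=cv2.imread("pics/full_s3.png")
a=manip.snapshot("side")[:,:,::-1];b=manip.snapshot("top")[:,:,::-1];t0=cv2.imread("pics/full_t3.png");
f=lambda x:cv2.resize(x,(400,300),interpolation=cv2.INTER_CUBIC)
cv2.imwrite("pics/s5.png",np.vstack([np.hstack([f(a[150:225,270:370]),f(c[150:225,270:370])]),np.hstack([f(b[150:210,310:390]),f(t0[150:210,310:390])])]))
E
```

```text
t: 26.35
tcp_pos: [0.6275, -0.2592, 0.3678]
tool_rot: [-0.065, 0.998, -0.001, -0.0]
force: [-4.7, -3.7, 11.6]
finger_gap: 0.11
[-0.600023    0.79197943  0.0612218 ] [-5.55622747e-01  6.39900408e-01  1.32186513e+00 -1.88002472e-03
  1.17898621e+00  2.45669503e+00]
```

View pics/s5.png

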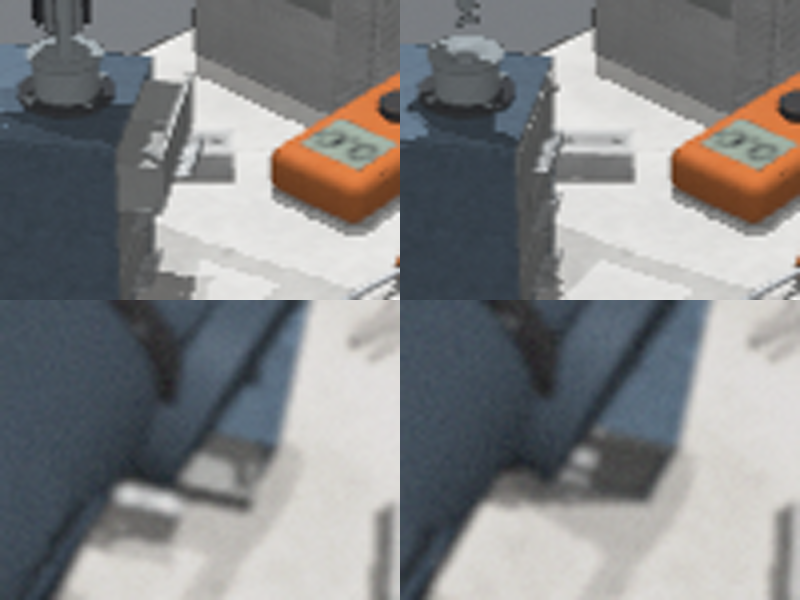

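The drawer is ajar: its front is pushed out at (310,185) in the side view. I'll ease the side load, open, and retreat upward.

```bash
python3 -m jog '[[[-0.4,-0.4,0.2,0],[0,0,0,0],[0,0,0,0],[0,0,0,0],[0,0,0,0],[0,0,0,0],[0,0,0,0],[0,0,0,0]]]'; python3 -m jog '[[[0,0,0,0],[0,0,0,0],[0,0,0,0],[0,0,0,0],[0,0,0,0],[0,0,0,0],[0,0,0,0],[0,0,0,0]]]' 70 60
```

```text
t: 27.45
tcp_pos: [0.6274, -0.2593, 0.3678]
tool_rot: [-0.065, 0.998, -0.001, 0.0]
force: [-3.3, -2.5, 10.5]
finger_gap: 0.111
t: 28.45
tcp_pos: [0.6275, -0.2592, 0.3661]
tool_rot: [-0.065, 0.998, -0.0, 0.0]
force: [0.4, 0.3, 0.5]
finger_gap: 0.694
```

```bash
python3 -m jog '[[[0,0,10,0],[0,0,25,0],[0,0,30,0],[0,0,30,0],[0,0,30,0],[0,0,25,0],[0,0,0,0],[0,0,0,0]]]'
python3 - <<'E'
from station import manip
import cv2,numpy as np
a=manip.snapshot("side")[:,:,::-1];cv2.imwrite("pics/full_s6.png",a)
f=lambda x:cv2.resize(x,(400,300),interpolation=cv2.INTER_CUBIC)
cv2.imwrite("pics/s6.png",np.vstack([f(a[130:205,250:350]),cv2.resize(a[100:340,160:480],(400,300))]))
E
```

```text
t: 29.45
tcp_pos: [0.6271, -0.259, 0.5152]
tool_rot: [-0.065, 0.998, 0.0, -0.001]
force: [-0.6, -0.4, 0.4]
finger_gap: 0.698
```

View pics/s6.png

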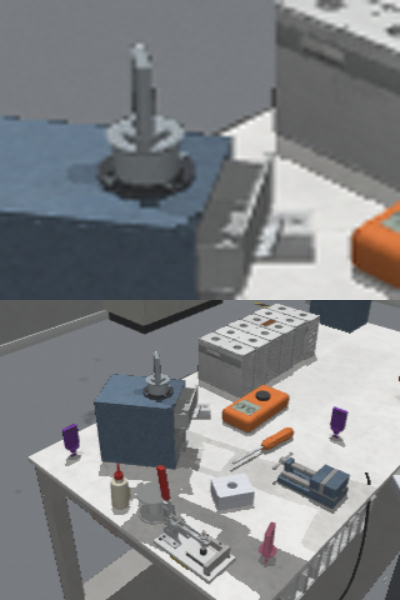

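The key stands in the lock with its collar at the rim around (286,164), the drawer is ajar, the stand is empty, and the other things look unmoved. Handing in.

```bash
python3 -c "
from station import manip
print(manip.sign_off())"
```

```text
the job is handed in; nothing more can be done
None
```

The top drawer is ajar and the key is in the lock, and I handed the job in at about 29.5 s of the 64 s. I took the steel key from its stand and felt the bore's sides to find the true centre. A light clockwise sweep on the plate found the slot at about 3° in the world frame. I then pressed the key home and turned it about 85° clockwise, until the bolt let go.

**Forces:** in the readings at the end of each move, the push on the lock was at most about 12 N down and 6 N sideways. I did not see the forces within each move.

**Seating:** with the key pressed home, the tool height read 0.3678 m against 0.3675 m predicted.

**Last picture:** the key is upright in the lock with its collar at the rim, the drawer is out, the gripper is clear, and the other things look where they were.

**Checks that disagreed or stayed open:**
- The two cameras differed by up to about 10 mm on the lock's position, so I relied on touch there.
- The drawer was still shut at key yaw -74° and opened by -83°. I had expected about -66°, so my cabinet angle was a little off, or the key shifted slightly in the grip.
- After release the spring may have lifted the key by up to the allowed 2 mm or so. The picture is too coarse to tell.

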